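# Move three flasks on by one station: heat, cool, weigh

### The job

The three amber flasks being dried to constant weight are each due at their next station: the orange-capped one goes from the hotplate to the cooling plate, the blue-capped one from the cooling plate to the balance, and the green-capped one from the balance to the hotplate, each left standing upright in the middle of its plate or pan. All three stations are taken and flasks must not be put on the bare bench; the empty cork mat is free for parking one on the way. Keep the flasks upright, set each down gently without letting it drop, and leave the beaker and the tip box where they are.

Things in the scene. Friction and masses are not known exactly. Their poses are not given: they have to be found in the camera images.
- flask_orange: amber-brown conical lab flask, its screw cap orange; starts on the hotplate. Origin: centre of its underside, z up its axis; round, yaw meaningless. Base 64 mm across, cone narrowing to 29 mm at z = 70 mm, neck 28 mm up to z = 91 mm, cap 40 mm across from z = 91 to 115 mm (the top), fixed to the flask: grip it from above. 150 to 310 g, loose, rigid.
- flask_blue: amber-brown conical lab flask, its screw cap blue; starts on the cooling plate. Origin: centre of its underside, z up its axis; round, yaw meaningless. Base 64 mm across, cone narrowing to 29 mm at z = 70 mm, neck 28 mm up to z = 91 mm, cap 40 mm across from z = 91 to 115 mm (the top), fixed to the flask: grip it from above. 150 to 310 g, loose, rigid.
- flask_green: amber-brown conical lab flask, its screw cap green; starts on the balance. Origin: centre of its underside, z up its axis; round, yaw meaningless. Base 64 mm across, cone narrowing to 29 mm at z = 70 mm, neck 28 mm up to z = 91 mm, cap 40 mm across from z = 91 to 115 mm (the top), fixed to the flask: grip it from above. 150 to 310 g, loose, rigid.
- hotplate: hotplate: white housing with a red band across its top and two black knobs in front (toward the robot), fixed. White square ceramic plate 136 x 136 mm, flat top 80 mm above the bench, two thin red circles round its centre. Origin: on the bench under the plate's centre; x away from the robot, z up. Housing 160 mm wide, from x = -150 (knobs -170) to +75 mm, 66 mm high.
- coolplate: cooling plate: blue housing with vent slots and black front panel, fixed. Square bare aluminium plate 132 x 132 mm, flat top 80 mm above the bench, two thin dark circles round its centre. Origin: on the bench under the plate's centre; x away from the robot, z up. Housing 165 mm wide, from x = -150 to +75 mm, 68 mm high.
- balance: balance: flat white housing with a black panel and display in front (toward the robot), fixed. Round stainless pan 122 mm across, flat top 60 mm above the bench, two thin dark circles round its centre; it does not give. Origin: on the bench under the pan's centre; x away from the robot, z up. Housing 165 mm wide, from x = -153 to +80 mm, 42 mm high.
- cork_mat: empty round cork mat, 124 mm across, 12 mm thick, fixed to the bench: the parking spot. Origin: centre of its underside, on the bench.
- beaker: clear plastic beaker standing loose near the cork mat, on the robot's side of it, 84 mm across, 95 mm high, 160 g; a bystander. Origin: centre of its underside.
- tip_box: pipette tip box, dark blue with a see-through yellow lid, 82 x 120 x 64 mm (x, y, z), loose, 300 g, just beyond the cork mat; a bystander. Origin: centre of its underside.
There are look-alikes about, which are no part of the job. What is shaped like the flask_orange but turquoise is not meant.

How it is judged (in metres and radians):
At the end, for the whole second after the job is handed in: The orange-capped flask stands on the cooling plate, the blue-capped one on the balance and the green-capped one on the hotplate, each within 15 mm of the centre of its plate or pan, with its underside on the plate (within 5 mm), upright within about 3 degrees, released and at rest (horizontal distance between flask_orange and coolplate below 0.015 m and z of flask_orange in the frame of coolplate between 0.075 and 0.085 m and angle between each of flask_orange, flask_blue, flask_green's own z axis and vertical below 0.06 rad and linear speed of each of flask_orange, flask_blue, flask_green below 0.02 m/s and angular speed of each of flask_orange, flask_blue, flask_green below 0.2 rad/s and horizontal distance between flask_blue and balance below 0.015 m and z of flask_blue in the frame of balance between 0.055 and 0.065 m and horizontal distance between flask_green and hotplate below 0.015 m and z of flask_green in the frame of hotplate between 0.075 and 0.085 m); the robot touches nothing.
It fails at once if a flask is tipped more than 25 degrees from upright (angle between any of flask_orange, flask_blue, flask_green's own z axis and vertical above 0.436 rad).
It fails at once if a flask is set on the bare bench (its underside lower than 6 mm above the bench) (height (world z) of any of flask_orange, flask_blue, flask_green below 0.006 m).
It fails at once if a flask is let drop: moving faster than 0.4 m/s (a fall of about 8 mm) with no finger on it ((linear speed of flask_orange above 0.4 m/s and contact force between flask_orange and the fingers below 0.05 N) or (linear speed of flask_blue above 0.4 m/s and contact force between flask_blue and the fingers below 0.05 N) or (linear speed of flask_green above 0.4 m/s and contact force between flask_green and the fingers below 0.05 N)).
It fails at once if the beaker or the tip box is knocked more than 25 mm out of its place (distance of any of beaker, tip_box from where it was at the start of the episode above 0.025 m).
It also fails if it takes over 109 s, if anything falls off the work surface, if the arm or the gripper's body presses on something with over 40 N, if the wrist force passes 120 N, or if a joint passes its speed limit or range.

### The arm

A 6-joint arm with a two-finger parallel gripper is mounted at the origin on the work surface. World frame = base frame: x ahead of the robot, y to its left, z up, the work surface at z = 0. Lengths are in mm, angles in rad, forces in N, time in s.
With the tool pointing down it reaches from about 275 to 750 mm from the base axis. Payload 10.2 kg.
Tool frame: the origin (TCP) lies at the very end of the fingers, on their centre line; the grasp point (between the pads) lies 19 mm behind it; z points along the fingers, y is the line along which they close (so a half turn about z gives the same grasp; the last joint's range is limited). The gripper opens to 85 mm and grips with 20 to 120 N. Pads are 22 mm wide; open, the fingers measure 114 mm over their backs; the gripper's body (76 mm by 85 mm) begins 54 mm behind the grasp point. The pads swing forward as they close: fully open they stand 13 mm farther back than shut.
Start: joints at [-1.449, 0.313, 1.498, -0, 1.331, -0.223], TCP at [177.442, -494.111, 231.294] pointing down, gripper open.
Joint ranges: [-2.94, 2.94], [-0.97, 2.17], [0.19, 2.56], [-1.23, 4.37], [0.02, 3.11], [-2.88, 2.88]. Speed limits (rad/s): [2.39, 2.39, 3.01, 3.14, 3.14, 3.14].

### API

Orientations are given as a unit quaternion [w, x, y, z].
In Python, from rig import * gives the robot as it stands. The module is installed in compiled form; this text tells all that it offers.
- The arm moves only by the shell command python3 -m crank 'ROWS' [FORCE]. ROWS is JSON, a list that holds one entry, the list of rows, each a list of 7 numbers: the shift along the tool's x, y, z in units of 25 mm (1.0 is 25 mm), then the turn, a rotation vector about the tool's x, y, z in units of 8 degrees (1.0 is 8 degrees), then the finger opening in mm, from 0 to 85.4. A call has exactly 8 rows; each row shifts and turns the commanded pose from where the row before left it, along the tool's axes as they then stand; what a row does not reach is not made up. A row lasts 1/10 s, in which the tool goes at most 50 mm and 8.59 degrees, less where a joint would pass 70% of its speed; a pose out of reach is approached as far as the arm can. A call is refused whole if a number of a shift passes 1 or a number of a turn 1, either way. A call with a gripper value outside its range is refused whole. The fingers move at their own pace and stop on an object; FORCE is the grip in N (left out, the last holds). Time passes only in rows, so rows that do not move let the fingers close, or fill a call up. It gives the time, the measured TCP pose, the force, the opening and the grip force at its end, in the units of the state.
- sense(): the state, without advancing time (a new reading comes with each control period).
- capture(name): name is "side" or "top"; returns the picture (400x640x3 uint8, blue, green, red); there is no depth.
- camera_model(name): a dict with "fx", "fy", "cx", "cy" (pixels), "k1" (the pictures are not rectified: a ray, as slopes to the right and down, at radius r is drawn at 1 + k1 r^2 times it, then the intrinsics apply), "world_from_camera" (4x4, takes a point from camera to world coordinates). Camera axes: x right, y up, looking along -z (the intrinsics and any distortion apply to the point x, -y, -z); pixel columns grow to the right and rows downward; lengths in mm; the calibration is good to about 2 mm. A picture is of the moment at which its call begins. camera_model takes no time and is no camera call.
- finish_job(): hands the job in; it is judged then, once.
The state is a dict: "time_s": time; "joints": joint angles; "dq": joint speeds; "tau": joint torques, N m; "eef_pos": TCP position; "ee_rot": TCP orientation; "force": force on the tool from outside, world axes, zero at the start; "wrist_torque": the same for the moment, N m; "grip_width": opening from 0.0 (shut) to 1.0 (fully open); "grip_force": force on a finger pad.
Only numpy, scipy, OpenCV 4.12 (cv2) and the standard library are available. Lean on these libraries where they do the work, as an engineer would, in place of code of your own. Each camera call takes 0.05 s, during which the arm holds its last target. There are 200 camera calls.

## Working session

There is one attempt and no reset: what is moved stays moved. The work goes in short steps, Python scripts to look and compute and a shell command to move; the robot and the scene stay as the last step left them, time stands still between calls to the robot, and variables do not carry over. Pictures are saved under pics/ and viewed, at most 14 in all, crops included, and the job is handed in when it is done.

```bash
mkdir -p pics; cat > h.py <<'E'
from rig import *
import numpy as np, cv2
def ray(cam,u,v):
    m=camera_model(cam); x=(u-m["cx"])/m["fx"]; y=(v-m["cy"])/m["fy"]
    rd=np.hypot(x,y); r=rd
    for _ in range(30): r=rd/(1+m["k1"]*r*r)
    s=r/rd if rd>0 else 1
    T=np.array(m["world_from_camera"]); d=T[:3,:3]@np.array([x*s,-y*s,-1]); return T[:3,3],d
def onz(cam,u,v,z):
    o,d=ray(cam,u,v); return (o+d*(z-o[2])/d[2])[:2]
E
python3 - <<'E'
from h import *
for n in("top","side"):
    cv2.imwrite(f"pics/{n}0.png",capture(n)); m=camera_model(n); print(n,m)
s=sense(); print(s)
E
```

```text
top {'fx': 434.5804747947597, 'fy': 434.5804747947597, 'cx': 320.5919353019161, 'cy': 203.81407497835346, 'k1': -0.08037186963964756, 'world_from_camera': array([[ 2.62294752e-02,  9.95348248e-01, -9.27031821e-02,
         4.69585660e+02],
       [-9.99611805e-01,  2.69867846e-02,  6.92485122e-03,
         1.93944272e+01],
       [ 9.39439933e-03,  9.24855600e-02,  9.95669708e-01,
         1.47131317e+03],
       [ 0.00000000e+00,  0.00000000e+00,  0.00000000e+00,
         1.00000000e+00]])}
side {'fx': 431.8839138348326, 'fy': 431.8839138348326, 'cx': 326.7271693678126, 'cy': 200.59417041729, 'k1': -0.022588315223848375, 'world_from_camera': array([[-9.71626606e-01,  1.40447707e-01, -1.90305494e-01,
         3.43174798e+02],
       [-2.35623601e-01, -6.44760768e-01,  7.27162342e-01,
         9.86116585e+02],
       [-2.05732329e-02,  7.51370743e-01,  6.59559511e-01,
         9.52496677e+02],
       [ 0.00000000e+00,  0.00000000e+00,  0.00000000e+00,
         1.00000000e+00]])}
{'time_s': 0.1, 'joints': array([-1.44941290e+00,  3.13384648e-01,  1.49831536e+00, -1.77209526e-05,
        1.33100648e+00, -2.23389277e-01]), 'dq': array([-0.00154   ,  0.00086416, -0.00080693,  0.00124142, -0.00027221,
        0.00140296]), 'tau': array([ 3.16029182e-03, -4.12897968e+01, -2.60140318e+01, -1.58653834e-04,
        3.01613989e-03, -1.88382387e-05]), 'eef_pos': array([ 177.40381573, -493.8894475 ,  230.81433877]), 'ee_rot': array([-5.56630111e-04,  9.85177718e-01,  1.71535869e-01,  1.97974145e-05]), 'force': array([0.43222594, 0.42849827, 0.54319684]), 'wrist_torque': array([ 0.03799094, -0.0084879 , -0.00529355]), 'grip_force': 0.0, 'grip_width': 0.9987517767541961}
```

View pics/top0.png

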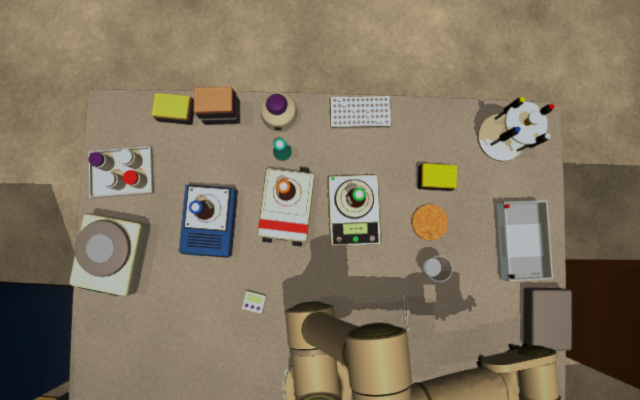

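View pics/side0.png

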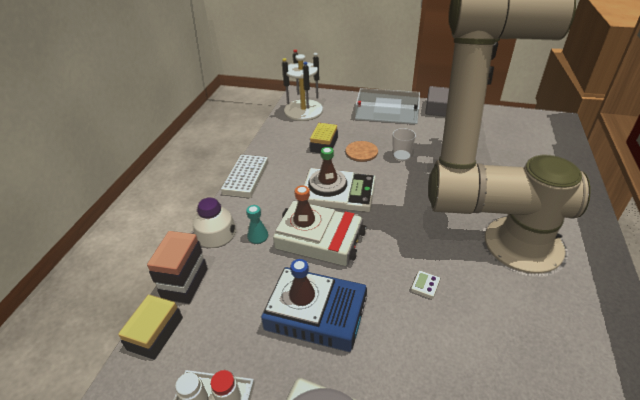

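Top view: the orange cap is at (285,186) on the hotplate, blue at (196,207) on the blue cooling plate, green at (358,196) on the balance. The cork mat is at (430,221), the beaker at (437,268) and the tip box at (438,176). 
Look-alikes: the turquoise flask (281,147), the red and white bottles in the tray (~(130,178)), and the purple-capped jar (276,104). By the description I choose the three on the stations. The crop will check this.

```bash
cat > det.py <<'E'
from h import *
def det(im,cam,lo,hi,box,amin=20):
    x0,y0,x1,y1=box; hsv=cv2.cvtColor(im[y0:y1,x0:x1],cv2.COLOR_BGR2HSV)
    m=cv2.inRange(hsv,np.array(lo),np.array(hi))
    n,l,st,c=cv2.connectedComponentsWithStats(m)
    return [(round(c[i][0]+x0,1),round(c[i][1]+y0,1),int(st[i][4]),*(st[i][:4]+[x0,y0,0,0]).tolist()) for i in range(1,n) if st[i][4]>=amin]
E
python3 - <<'E'
from det import *
im=capture("top"); 
c=im[130:262,165:465]; c=cv2.resize(c,(798,351),interpolation=cv2.INTER_CUBIC); cv2.imwrite("pics/crop1.png",c)
for nm,lo,hi,z in(("orange",(5,150,120),(18,255,255),195),("blue",(100,150,120),(120,255,255),195),("green",(50,120,60),(78,255,255),175)):
    for d in det(im,"top",lo,hi,(165,165,400,260),15): print(nm,d,onz("top",d[0],d[1],z))
for d in det(im,"top",(5,120,100),(20,255,255),(405,195,460,245)): print("cork",d,onz("top",d[0],d[1],12))
for d in det(im,"top",(22,120,100),(35,255,255),(405,155,470,195)): print("box",d,onz("top",d[0],d[1],64))
E
```

```text
orange (np.float64(283.1), np.float64(185.8), 84, 277, 179, 13, 14) [638.95759472 122.89426617]
blue (np.float64(195.9), np.float64(206.6), 50, 190, 201, 12, 13) [570.13731461 379.23736288]
blue (np.float64(211.5), np.float64(244.1), 381, 183, 229, 46, 26) [461.0533918  327.43325405]
green (np.float64(358.0), np.float64(194.6), 89, 352, 188, 14, 14) [ 621.13712597 -101.30939748]
green (np.float64(355.4), np.float64(238.6), 33, 353, 236, 6, 6) [489.05164823 -96.01312012]
cork (np.float64(429.6), np.float64(221.8), 1045, 412, 204, 36, 37) [ 554.32945838 -361.27090428]
box (np.float64(439.1), np.float64(175.4), 825, 422, 163, 35, 26) [ 705.41961788 -379.12084809]
```

View pics/crop1.png

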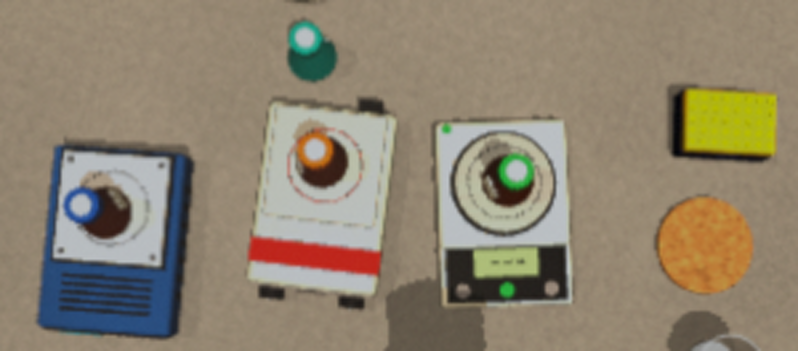

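The crop confirms the choice: orange cap at crop (316,150), blue at (82,206), green at (516,172). The turquoise decoy is separate at (304,38). Next I measure the plate centres and check them against the side view.

```bash
cat > meas.py <<'E'
from det import *
HSV={"orange":((5,130,90),(18,255,255)),"blue":((100,150,110),(120,255,255)),"green":((50,110,60),(80,255,255))}
def cap(im,cam,nm,box):
    # enclosing circle of biggest blob of colour in box, in px
    x0,y0,x1,y1=box; m=cv2.inRange(cv2.cvtColor(im[y0:y1,x0:x1],cv2.COLOR_BGR2HSV),*map(np.array,HSV[nm]))
    cs,_=cv2.findContours(m,cv2.RETR_EXTERNAL,cv2.CHAIN_APPROX_NONE); c=max(cs,key=len)
    (u,v),r=cv2.minEnclosingCircle(c); return u+x0,v+y0,r
def tri(a,b):
    (o1,d1),(o2,d2)=ray("top",*a),ray("side",*b)
    t=np.linalg.lstsq(np.c_[d1,-d2],o2-o1,rcond=None)[0]; p,q=o1+t[0]*d1,o2+t[1]*d2
    return (p+q)/2,np.linalg.norm(p-q)
E
python3 - <<'E'
from meas import *
np.set_printoptions(precision=1,suppress=True)
t=capture("top"); s=capture("side")
TB={"orange":(265,172,305,205),"blue":(185,195,215,220),"green":(345,182,372,206)}
SB={"orange":(288,180,320,200),"blue":(285,255,315,282),"green":(315,145,340,160)}
for n in TB:
    a=cap(t,"top",n,TB[n]); b=cap(s,"side",n,SB[n]); z=175 if n=="green" else 195
    print(n,a,onz("top",*a[:2],z-6),b,onz("side",*b[:2],z-10),*tri(a[:2],b[:2]))
hsv=cv2.cvtColor(t,cv2.COLOR_BGR2HSV)
# cool plate: bright, low saturation
def quad(im,cam,box,lo,hi,z):
    x0,y0,x1,y1=box; m=cv2.inRange(cv2.cvtColor(im[y0:y1,x0:x1],cv2.COLOR_BGR2HSV),np.array(lo),np.array(hi))
    m=cv2.morphologyEx(m,cv2.MORPH_CLOSE,np.ones((3,3)))
    cs,_=cv2.findContours(m,cv2.RETR_EXTERNAL,cv2.CHAIN_APPROX_NONE); c=max(cs,key=cv2.contourArea)
    P=np.array([onz(cam,*(p[0]+[x0,y0]),z) for p in c],np.float32); r=cv2.minAreaRect(P); print(cam,"rect",r)
quad(t,"top",(178,180,240,260),(0,0,130),(180,60,255),80)
quad(s,"side",(260,265,370,350),(0,0,130),(180,60,255),80)
# red circle pixels on hotplate
def ring(im,cam,box,lo,hi,z):
    x0,y0,x1,y1=box; m=cv2.inRange(cv2.cvtColor(im[y0:y1,x0:x1],cv2.COLOR_BGR2HSV),np.array(lo),np.array(hi))
    v,u=np.nonzero(m); P=np.array([onz(cam,a+x0,b+y0,z) for a,b in zip(u,v)])
    A=np.c_[2*P,np.ones(len(P))]; 
    k=np.ones(len(P),bool)
    for _ in range(5):
        x=np.linalg.lstsq(A[k],(P[k]**2).sum(1),rcond=None)[0]; R=np.sqrt(x[2]+x[0]**2+x[1]**2); k=abs(np.hypot(*(P-x[:2]).T)-R)<6
    print(cam,"ring",x[:2],R,k.sum(),len(P))
quad(t,"top",(335,170,375,222),(0,0,0),(180,255,75),60)
m=cv2.inRange(hsv,np.array((0,70,90)),np.array((4,255,255)))|cv2.inRange(hsv,np.array((172,50,90)),np.array((180,255,255)))
g=np.hstack([cv2.resize(t[160:250,250:320],None,fx=5,fy=5,interpolation=cv2.INTER_NEAREST),cv2.resize(t[160:250,325:395],None,fx=5,fy=5,interpolation=cv2.INTER_NEAREST)])
cv2.imwrite("pics/crop2.png",g)
ring(t,"top",(268,172,306,215),(172,40,80),(180,255,255),80)
print(onz("top",287.2,192,80),onz("top",354.3,198.6,60),onz("top",206.7,208.6,80))
E
```

```text
orange (283.0, 185.96153831481934, 7.243236064910889) [639.3 123.7] (302.0, 192.35000038146973, 7.760416030883789) [639.5 121. ] [639.  123.7 187.4] 0.9381295891707967
blue (195.5, 207.0, 6.265082359313965) [569.4 382.1] (298.634614944458, 265.48076915740967, 7.7844061851501465) [574.5 374.2] [570.4 381.  193.8] 2.8423723375571233
green (358.30000019073486, 194.30000019073486, 6.825053691864014) [ 622.8 -102.8] (326.5, 150.5, 5.700977325439453) [ 628.1 -117.1] [ 623.1 -101.9  175.9] 2.2246960864373904
top rect ((576.5720825195312, 376.91375732421875), (132.09776306152344, 130.9181365966797), 87.40609741210938)
side rect ((540.2076416015625, 396.9700012207031), (286.1436767578125, 240.08250427246094), 12.622087478637695)
top rect ((619.9918823242188, -99.62924194335938), (60.21467590332031, 43.43707275390625), 48.92854690551758)Traceback (most recent call last):
  File "<stdin>", line 31, in <module>
  File "<stdin>", line 25, in ring
    return umr_sum(a, axis, dtype, out, keepdims, initial, where)
numpy.exceptions.AxisError: axis 1 is out of bounds for array of dimension 1
```

View pics/crop2.png

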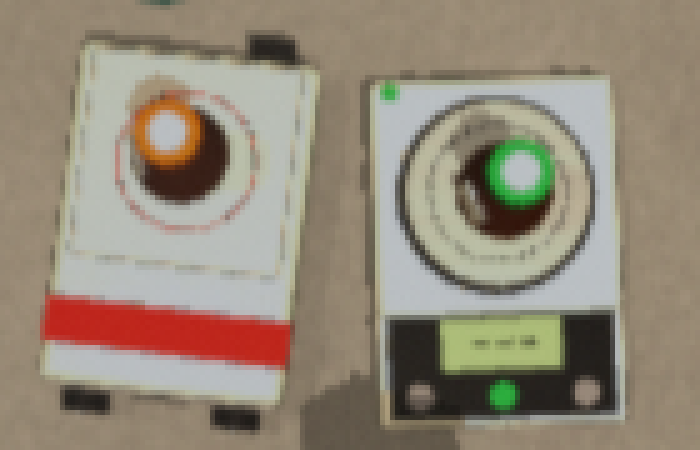

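The red circle on the hotplate is centred near crop (187,160), which is pixel (287.0,191.6). The balance pan is centred near (354,198.5).

```bash
python3 - <<'E'
from meas import *
print(onz("top",287,191.6,80),onz("top",353.9,198.5,60),onz("top",206.7,208.6,80),onz("top",437,268,48))
E
python3 -m crank '[[[0,0,-0.8,0,0,0.8,85],[0,-1,-0.8,0,0,0.8,85],[0.8,-1,-0.8,0,0,0.87,85],[1,-1,-0.8,0,0,0,85],[1,-1,0,0,0,0,85],[1,-1,0,0,0,0,85],[1,-1,0,0,0,0,85],[1,-1,0,0,0,0,85]]]' 40
python3 -m crank '[[[1,-1,0,0,0,0,85],[1,-1,0,0,0,0,85],[1,-1,0,0,0,0,85],[1,-1,0,0,0,0,85],[1,-1,0,0,0,0,85],[1,-1,0,0,0,0,85],[1,0,0,0,0,0,85],[0,0,0,0,0,0,85]]]'
```

```text
[635.71595478 118.99528463] [621.38156308 -98.8229661 ] [573.69684251 376.17438602] [ 401.22963099 -377.47823707]
time_s: 1.05
eef_pos: [314.3, -316.4, 311.3]
ee_rot: [0.0, 1.0, -0.0, 0.0]
force: [-0.1, -0.7, 0.3]
grip_width: 0.992
grip_force: 0.0
time_s: 1.85
eef_pos: [490.2, -166.7, 310.6]
ee_rot: [-0.0, 1.0, 0.001, -0.0]
force: [-0.0, -0.9, -0.4]
grip_width: 0.99
grip_force: 0.0
```

```bash
python3 -m crank '[[[0.9,-0.5,0,0,0,0,85],[0.9,-0.5,0,0,0,0,85],[0.9,-0.5,0.5,0,0,0,85],[0.9,-0.5,0.9,0,0,0,85],[0.9,-0.56,0.9,0,0,0,85],[0.8,0,0.9,0,0,0,85],[0,0,0.9,0,0,0,85],[0,0,0.4,0,0,0,85]]]'
python3 -c "
from h import *
import numpy as np
s=capture('side')[110:230,270:390];t=capture('top')[160:250,325:395]
cv2.imwrite('pics/c3.png',np.hstack([cv2.resize(s,(450,450)),cv2.resize(t,(350,450))]))"
```

```text
time_s: 2.65
eef_pos: [620.1, -103.7, 196.3]
ee_rot: [-0.001, 1.0, -0.0, -0.002]
force: [0.0, -0.8, 0.3]
grip_width: 1.0
grip_force: 0.0
```

View pics/c3.png

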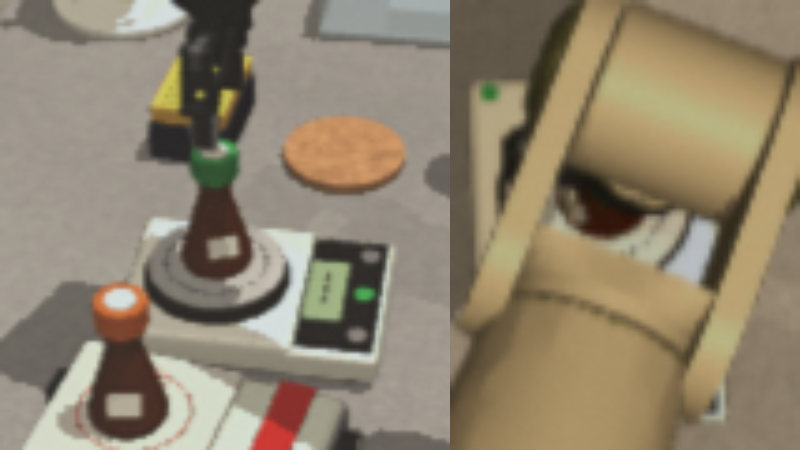

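The side crop (left half) shows the gripper lined up above the green cap at crop (213,162). I descend and grip.

```bash
python3 -m crank '[[[0.1,0,0.4,0,0,0,85],[0,0,0.5,0,0,0,85],[0,0,0.5,0,0,0,85],[0,0,0.5,0,0,0,85],[0,0,0.26,0,0,0,85],[0,0,0,0,0,0,85],[0,0,0,0,0,0,60],[0,0,0,0,0,0,50]]]' 40
python3 -m crank '[[[0,0,0,0,0,0,46],[0,0,0,0,0,0,42],[0,0,0,0,0,0,36],[0,0,0,0,0,0,30],[0,0,0,0,0,0,25],[0,0,0,0,0,0,25],[0,0,0,0,0,0,25],[0,0,0,0,0,0,25]]]' 40
```

```text
time_s: 3.55
eef_pos: [623.8, -103.7, 145.4]
ee_rot: [0.0, 1.0, 0.0, 0.001]
force: [-0.2, 0.7, -0.3]
grip_width: 0.688
grip_force: 0.0
time_s: 4.35
eef_pos: [623.8, -103.9, 145.3]
ee_rot: [0.0, 1.0, -0.0, 0.001]
force: [-1.0, -3.1, 5.6]
grip_width: 0.455
grip_force: 40.2
```

```bash
python3 -m crank '[[[0,0,-0.3,0,0,0,25],[0,0,-0.6,0,0,0,25],[0,0,-0.8,0,0,0,25],[0,0,-0.8,0,0,0,25],[0,0.2,-0.5,0,0,0,25],[-0.1,0.5,-0.2,0,0,0,25],[-0.2,0.8,0,0,0,0,25],[-0.3,0.9,0,0,0,0,25]]]'
python3 -m crank '[[[-0.3,1,0,0,0,0,25],[-0.4,1,0,0,0,0,25],[-0.4,1,0,0,0,0,25],[-0.4,1,0,0,0,0,25],[-0.3,1,0,0,0,0,25],[-0.2,0.9,0,0,0,0,25],[-0.1,0.8,0,0,0,0,25],[-0.1,0.7,0,0,0,0,25]]]'
python3 -m crank '[[[0,0.4,0.1,0,0,0,25],[0,0.1,0.3,0,0,0,25],[0,0,0.5,0,0,0,25],[0,0,0.6,0,0,0,25],[0,0,0.6,0,0,0,25],[0,0,0.6,0,0,0,25],[0,0,0.4,0,0,0,25],[0,0,0.1,0,0,0,25]]]'
```

```text
time_s: 5.15
eef_pos: [607.9, -164.6, 223.8]
ee_rot: [-0.0, 1.0, 0.0, -0.001]
force: [0.6, -0.1, -2.7]
grip_width: 0.457
grip_force: 40.5
time_s: 5.95
eef_pos: [552.4, -350.3, 223.7]
ee_rot: [-0.001, 1.0, -0.001, -0.001]
force: [-0.6, 0.8, -2.1]
grip_width: 0.456
grip_force: 40.5
time_s: 6.75
eef_pos: [553.2, -360.0, 143.0]
ee_rot: [-0.001, 1.0, 0.0, -0.001]
force: [-0.5, -0.1, -2.2]
grip_width: 0.451
grip_force: 40.6
```

```bash
python3 -m crank '[[[0,0,0.3,0,0,0,25],[0,0,0.4,0,0,0,25],[0,0,0.4,0,0,0,25],[0,0,0.3,0,0,0,25],[0,0,0.2,0,0,0,25],[0,0,0.1,0,0,0,25],[0,0,0.02,0,0,0,25],[0,0,0,0,0,0,25]]]'
python3 -m crank '[[[0,0,0.02,0,0,0,25],[0,0,0.02,0,0,0,25],[0,0,0.02,0,0,0,25],[0,0,0.02,0,0,0,25],[0,0,0.02,0,0,0,25],[0,0,0,0,0,0,25],[0,0,0,0,0,0,25],[0,0,0,0,0,0,25]]]'
```

```text
time_s: 7.55
eef_pos: [553.6, -361.2, 102.1]
ee_rot: [0.0, 1.0, -0.0, 0.0]
force: [0.0, -0.3, -1.2]
grip_width: 0.459
grip_force: 40.6
time_s: 8.35
eef_pos: [553.5, -361.1, 99.3]
ee_rot: [-0.0, 1.0, -0.0, -0.0]
force: [-0.0, 1.0, -2.0]
grip_width: 0.455
grip_force: 40.6
```

```bash
python3 -m crank '[[[0,0,0.02,0,0,0,25],[0,0,0.02,0,0,0,25],[0,0,0.02,0,0,0,25],[0,0,0.02,0,0,0,25],[0,0,0.0,0,0,0,25],[0,0,0,0,0,0,25],[0,0,0,0,0,0,25],[0,0,0,0,0,0,25]]]'
```

```text
time_s: 9.15
eef_pos: [553.5, -361.1, 97.4]
ee_rot: [0.0, 1.0, -0.0, 0.0]
force: [0.4, 1.1, -0.3]
grip_width: 0.453
grip_force: 40.8
```

```bash
python3 -m crank '[[[0,0,0.02,0,0,0,25],[0,0,0.02,0,0,0,25],[0,0,0,0,0,0,25],[0,0,0,0,0,0,25],[0,0,0,0,0,0,30],[0,0,0,0,0,0,36],[0,0,0,0,0,0,40],[0,0,0,0,0,0,44]]]' 
python3 -m crank '[[[0,0,0,0,0,0,48],[0,0,0,0,0,0,55],[0,0,0,0,0,0,65],[0,0,0,0,0,0,75],[0,0,0,0,0,0,85],[0,0,0,0,0,0,85],[0,0,0,0,0,0,85],[0,0,-0.1,0,0,0,85]]]' 
python3 -m crank '[[[0,0,-0.5,0,0,0,85],[0,0,-1,0,0,0,85],[0,0,-1,0,0,0,85],[0,0,-1,0,0,0,85],[0,0,-1,0,0,0,85],[0,-0.5,-1,0,0,0,85],[0,-0.9,-1,0,0,0,85],[0,-1,-0.8,0,0,0,85]]]'
python3 -c "
from h import *
import numpy as np
s=capture('side')[90:240,230:430]
cv2.imwrite('pics/c4.png',cv2.resize(s,(800,600)))"
```

```text
time_s: 9.95
eef_pos: [553.5, -361.1, 96.2]
ee_rot: [0.0, 1.0, -0.0, 0.0]
force: [-0.1, -0.6, 1.0]
grip_width: 0.519
grip_force: 0.0
time_s: 10.75
eef_pos: [553.4, -361.0, 98.6]
ee_rot: [-0.0, 1.0, -0.0, -0.0]
force: [0.4, 0.7, 0.5]
grip_width: 0.996
grip_force: 0.0
time_s: 11.55
eef_pos: [553.4, -300.7, 283.9]
ee_rot: [0.001, 1.0, -0.0, 0.001]
force: [-0.0, 0.6, 0.0]
grip_width: 0.999
grip_force: 0.0
```

View pics/c4.png

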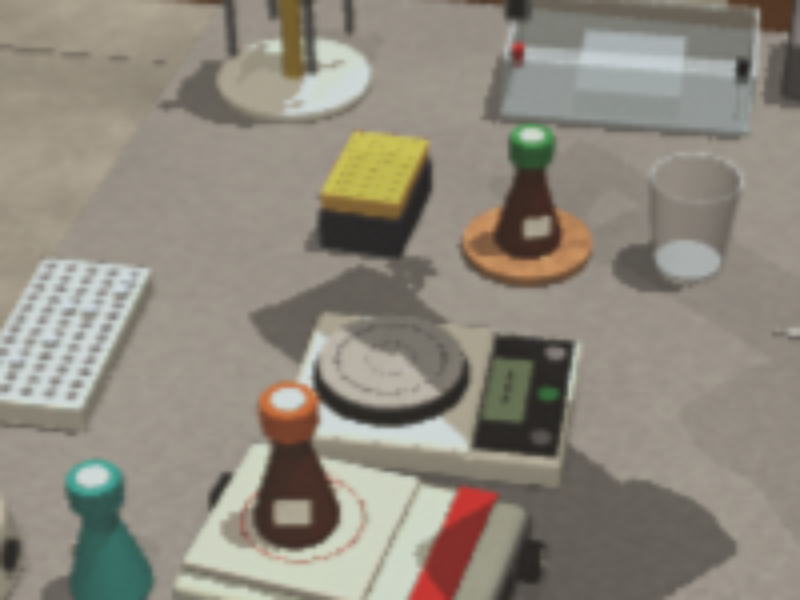

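The green flask stands upright on the cork mat at crop (530,240), and the beaker and tip box are undisturbed. On to the blue flask.

```bash
python3 -m crank '[[[0,-1,0,0,0,0,85],[0,-1,0,0,0,0,85],[0,-1,0,0,0,0,85],[0,-1,0,0,0,0,85],[0,-1,0,0,0,0,85],[0,-1,0,0,0,0,85],[0,-1,0,0,0,0,85],[0,-1,0,0,0,0,85]]]' 
python3 -m crank '[[[0,-1,0,0,0,0,85],[0,-1,0,0,0,0,85],[0,-1,0,0,0,0,85],[0,-1,0,0,0,0,85],[0,-1,0,0,0,0,85],[0,-1,0,0,0,0,85],[0,-1,0,0,0,0,85],[0,-1,0,0,0,0,85]]]' 
python3 -m crank '[[[0,-1,0,0,0,0,85],[0.1,-1,0,0,0,0,85],[0.1,-1,0,0,0,0,85],[0.2,-1,0,0,0,0,85],[0.2,-1,0,0,0,0,85],[0,-1,0,0,0,0,85],[0,-1,0,0,0,0,85],[0,-1,0,0,0,0,85]]]' 
python3 -m crank '[[[0,-0.9,0,0,0,0,85],[0,-0.7,0,0,0,0,85],[0,-0.5,0,0,0,0,85],[0,-0.2,0.3,0,0,0,85],[0,0,0.8,0,0,0,85],[0,0,0.8,0,0,0,85],[0,0,0.6,0,0,0,85],[0,0,0,0,0,0,85]]]'
```

```text
time_s: 12.4
eef_pos: [553.4, -100.1, 282.3]
ee_rot: [0.0, 1.0, -0.0, 0.001]
force: [0.7, -0.2, 0.2]
grip_width: 0.996
grip_force: 0.0
time_s: 13.2
eef_pos: [553.5, 99.9, 282.3]
ee_rot: [0.0, 1.0, -0.0, 0.001]
force: [-0.3, 0.4, 0.5]
grip_width: 0.995
grip_force: 0.0
time_s: 14.0
eef_pos: [568.5, 299.9, 282.3]
ee_rot: [-0.0, 1.0, -0.0, 0.001]
force: [0.6, -0.1, 0.2]
grip_width: 0.996
grip_force: 0.0
time_s: 14.8
eef_pos: [567.9, 355.5, 216.4]
ee_rot: [0.001, 1.0, -0.0, -0.002]
force: [0.2, -0.6, 0.0]
grip_width: 0.995
grip_force: 0.0
```

```bash
python3 -m crank '[[[0.1,-0.5,0,0,0,0,85],[0,-0.5,0,0,0,0,85],[0,0,0,0,0,0,85],[0,0,0.2,0,0,0,85],[0,0,0.2,0,0,0,85],[0,0,0.1,0,0,0,85],[0,0,0,0,0,0,85],[0,0,0,0,0,0,85]]]'
python3 -c "
from h import *
import numpy as np
s=capture('side')[220:340,240:400]
cv2.imwrite('pics/c5.png',cv2.resize(s,(640,480)))"
```

```text
time_s: 15.6
eef_pos: [571.1, 381.2, 206.4]
ee_rot: [0.0, 1.0, -0.0, 0.0]
force: [1.3, -0.1, 0.9]
grip_width: 1.001
grip_force: 0.0
```

View pics/c5.png

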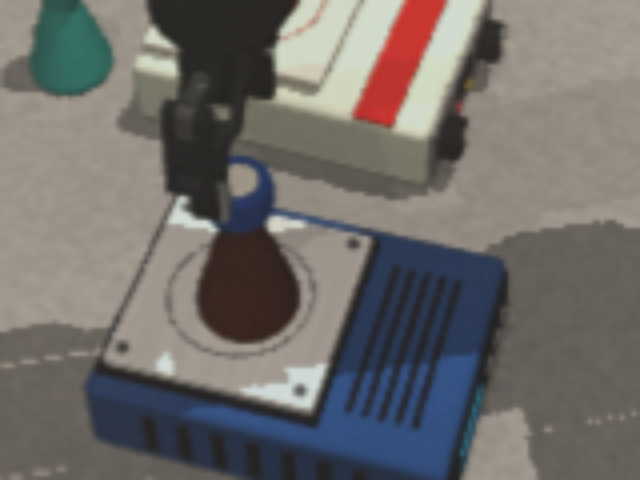

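```bash
cat >> h.py <<'E'
def proj(cam,p):
    m=camera_model(cam); q=np.linalg.inv(np.array(m["world_from_camera"]))@np.r_[p,1]
    x,y=q[0]/-q[2],-q[1]/-q[2]; k=1+m["k1"]*(x*x+y*y); return m["cx"]+m["fx"]*x*k,m["cy"]+m["fy"]*y*k
E
python3 -c "
from h import *
np.set_printoptions(precision=1,suppress=True)
for n,p in dict(cap=(570.5,381,183),captop=(570.5,381,195),base=(570.5,381,80),plate=(576,376.7,80),tip=(571,424,219),tip2=(571,424,206)).items():
    u,v=proj('side',p); print(n,(u-240)*4,(v-220)*4)
s=capture('side')
cv2.imwrite('pics/c6.png',cv2.resize(s[255:310,285:325],(400,550),interpolation=cv2.INTER_NEAREST))"
```

```text
cap 238.0688841151209 194.3602492860523
captop 236.75301713936415 180.72697978061
base 248.55934705525715 302.9056129358614
plate 241.91177633225834 295.6683951894531
tip 210.7468353898746 211.40052346586072
tip2 212.48053321119187 226.6094997921357
```

View pics/c6.png

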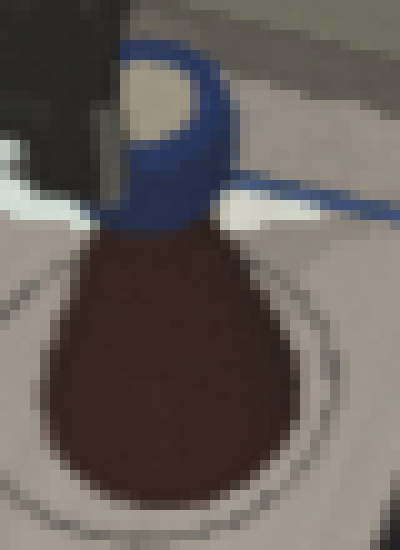

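The finger and base match the predicted projections (base centre at crop x≈249, predicted 248.6), so the tool is aligned. Descend and grip.

```bash
python3 -m crank '[[[0,0,0.3,0,0,0,85],[0,0,0.4,0,0,0,85],[0,0,0.4,0,0,0,85],[0,0,0.4,0,0,0,85],[0,0,0.16,0,0,0,85],[0,0,0,0,0,0,85],[0,0,0,0,0,0,60],[0,0,0,0,0,0,50]]]' 40
python3 -m crank '[[[0,0,0,0,0,0,46],[0,0,0,0,0,0,42],[0,0,0,0,0,0,36],[0,0,0,0,0,0,30],[0,0,0,0,0,0,25],[0,0,0,0,0,0,25],[0,0,0,0,0,0,25],[0,0,0,0,0,0,25]]]' 40
```

```text
time_s: 16.5
eef_pos: [571.3, 381.5, 165.4]
ee_rot: [-0.0, 1.0, -0.0, 0.001]
force: [0.7, 0.7, 0.2]
grip_width: 0.686
grip_force: 0.0
time_s: 17.3
eef_pos: [571.2, 381.4, 165.2]
ee_rot: [-0.0, 1.0, -0.0, 0.0]
force: [-0.7, -2.2, 6.0]
grip_width: 0.451
grip_force: 40.5
```

```bash
python3 -m crank '[[[0,0,-0.3,0,0,0,25],[0,0,-0.6,0,0,0,25],[0,0,-0.9,0,0,0,25],[0,0,-1,0,0,0,25],[0,0,-1,0,0,0,25],[0,0,-0.9,0,0,0,25],[0,0.2,-0.6,0,0,0,25],[0,0.4,-0.2,0,0,0,25]]]'
python3 -m crank '[[[0,0.6,0,0,0,0,25],[0.1,0.8,0,0,0,0,25],[0.1,1,0,0,0,0,25],[0.1,1,0,0,0,0,25],[0.1,1,0,0,0,0,25],[0.1,1,0,0,0,0,25],[0.1,1,0,0,0,0,25],[0.1,1,0,0,0,0,25]]]'
python3 -m crank '[[[0.1,1,0,0,0,0,25],[0.1,1,0,0,0,0,25],[0.1,1,0,0,0,0,25],[0.1,1,0,0,0,0,25],[0.1,1,0,0,0,0,25],[0.1,1,0,0,0,0,25],[0.1,1,0,0,0,0,25],[0.1,1,0,0,0,0,25]]]'
python3 -m crank '[[[0.1,1,0,0,0,0,25],[0.1,0.9,0,0,0,0,25],[0.1,0.6,0,0,0,0,25],[0.1,0.4,0,0,0,0,25],[0.1,0.2,0.1,0,0,0,25],[0,0,0.3,0,0,0,25],[0,0,0.3,0,0,0,25],[0,0,0.1,0,0,0,25]]]'
```

```text
time_s: 18.1
eef_pos: [571.0, 366.7, 303.4]
ee_rot: [-0.0, 1.0, 0.0, 0.001]
force: [-0.1, -0.7, -0.8]
grip_width: 0.454
grip_force: 40.4
time_s: 18.9
eef_pos: [588.1, 180.0, 301.2]
ee_rot: [0.0, 1.0, -0.0, -0.001]
force: [0.3, 0.6, -1.5]
grip_width: 0.453
grip_force: 40.5
time_s: 19.7
eef_pos: [607.9, -19.9, 301.2]
ee_rot: [-0.0, 1.0, -0.0, -0.001]
force: [0.1, -0.1, -1.4]
grip_width: 0.46
grip_force: 40.5
time_s: 20.5
eef_pos: [620.7, -95.2, 280.9]
ee_rot: [-0.0, 1.0, 0.0, -0.001]
force: [-0.3, 0.3, -1.5]
grip_width: 0.453
grip_force: 40.4
```

```bash
python3 -m crank '[[[0.02,0.14,0.3,0,0,0,25],[0,0,0.6,0,0,0,25],[0,0,0.8,0,0,0,25],[0,0,0.9,0,0,0,25],[0,0,0.8,0,0,0,25],[0,0,0.6,0,0,0,25],[0,0,0.4,0,0,0,25],[0,0,0.1,0,0,0,25]]]'
python3 -m crank '[[[0,0,0.2,0,0,0,25],[0,0,0.3,0,0,0,25],[0,0,0.2,0,0,0,25],[0,0,0.1,0,0,0,25],[0,0,0.05,0,0,0,25],[0,0,0,0,0,0,25],[0,0,0,0,0,0,25],[0,0,0,0,0,0,25]]]'
```

```text
time_s: 21.3
eef_pos: [621.2, -99.4, 168.7]
ee_rot: [-0.0, 1.0, 0.0, -0.001]
force: [0.8, 0.1, -1.5]
grip_width: 0.46
grip_force: 40.4
time_s: 22.1
eef_pos: [621.6, -99.6, 148.8]
ee_rot: [0.0, 1.0, -0.0, 0.0]
force: [0.3, -0.2, -1.5]
grip_width: 0.456
grip_force: 40.4
```

```bash
python3 -m crank '[[[0,0,0.03,0,0,0,25],[0,0,0.03,0,0,0,25],[0,0,0.03,0,0,0,25],[0,0,0.03,0,0,0,25],[0,0,0.02,0,0,0,25],[0,0,0.02,0,0,0,25],[0,0,0,0,0,0,25],[0,0,0,0,0,0,25]]]'
```

```text
time_s: 22.9
eef_pos: [621.7, -99.6, 145.2]
ee_rot: [0.0, 1.0, -0.0, 0.0]
force: [-1.6, 0.8, 5.3]
grip_width: 0.453
grip_force: 41.1
```

Contact is felt at +5 N, so release and retreat. Then to orange at (639.3,123.7).

```bash
python3 -m crank '[[[0,0,0,0,0,0,30],[0,0,0,0,0,0,36],[0,0,0,0,0,0,40],[0,0,0,0,0,0,44],[0,0,0,0,0,0,55],[0,0,0,0,0,0,70],[0,0,0,0,0,0,85],[0,0,0,0,0,0,85]]]' 
python3 -m crank '[[[0,0,0,0,0,0,85],[0,0,-0.4,0,0,0,85],[0,0,-0.8,0,0,0,85],[0,0,-1,0,0,0,85],[0,0,-1,0,0,0,85],[0.1,-0.5,-0.8,0,0,0,85],[0.1,-1,-0.2,0,0,0,85],[0.1,-1,0,0,0,0,85]]]' 
python3 -m crank '[[[0.1,-1,0,0,0,0,85],[0.1,-1,0,0,0,0,85],[0.1,-1,0,0,0,0,85],[0.1,-1,0,0,0,0,85],[0,-0.9,0,0,0,0,85],[0,-0.7,0,0,0,0,85],[0,-0.5,0.1,0,0,0,85],[0,-0.3,0.2,0,0,0,85]]]' 
python3 -c "
from h import *
s=capture('side')[100:250,230:430]
cv2.imwrite('pics/c7.png',cv2.resize(s,(800,600)))"
```

```text
time_s: 23.7
eef_pos: [621.5, -99.6, 144.5]
ee_rot: [-0.0, 1.0, -0.0, -0.0]
force: [0.1, -0.9, -0.7]
grip_width: 0.994
grip_force: 0.0
time_s: 24.5
eef_pos: [629.4, -36.7, 251.7]
ee_rot: [0.0, 1.0, -0.0, 0.001]
force: [-0.1, 0.3, -0.8]
grip_width: 0.997
grip_force: 0.0
time_s: 25.3
eef_pos: [639.1, 123.7, 242.3]
ee_rot: [0.0, 1.0, 0.0, 0.0]
force: [-0.3, -0.9, -0.2]
grip_width: 0.996
grip_force: 0.0
```

View pics/c7.png

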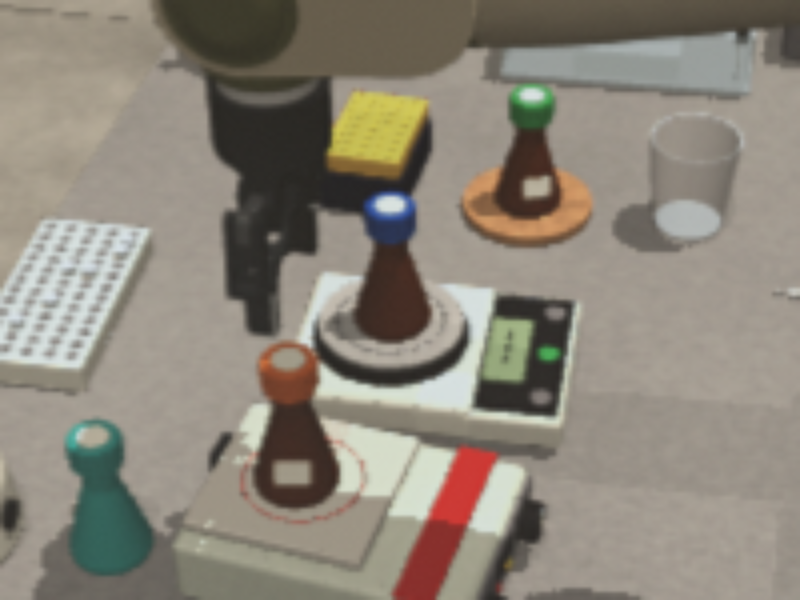

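The blue flask stands upright in the middle of the pan (base at crop (392,318), pan centre about (391,322)). The gripper is above the orange cap, so descend and grip.

```bash
python3 -m crank '[[[0,0,0.3,0,0,0,85],[0,0,0.6,0,0,0,85],[0,0,0.7,0,0,0,85],[0,0,0.7,0,0,0,85],[0,0,0.5,0,0,0,85],[0,0,0.2,0,0,0,85],[0,0,0.04,0,0,0,85],[0,0,0,0,0,0,85]]]' 40
python3 -m crank '[[[0,0,0,0,0,0,60],[0,0,0,0,0,0,46],[0,0,0,0,0,0,42],[0,0,0,0,0,0,36],[0,0,0,0,0,0,30],[0,0,0,0,0,0,25],[0,0,0,0,0,0,25],[0,0,0,0,0,0,25]]]' 40
```

```text
time_s: 26.15
eef_pos: [639.3, 122.8, 166.6]
ee_rot: [-0.0, 1.0, -0.0, 0.0]
force: [-0.3, -0.3, 1.5]
grip_width: 0.996
grip_force: 0.0
time_s: 26.95
eef_pos: [639.2, 122.8, 166.5]
ee_rot: [0.0, 1.0, -0.0, 0.0]
force: [0.4, -1.0, 5.2]
grip_width: 0.454
grip_force: 40.2
```

```bash
python3 -m crank '[[[0,0,-0.3,0,0,0,25],[0,0,-0.6,0,0,0,25],[0,0,-0.7,0,0,0,25],[0,0,-0.6,0,0,0,25],[0,-0.2,-0.3,0,0,0,25],[-0.1,-0.5,0,0,0,0,25],[-0.2,-0.8,0,0,0,0,25],[-0.3,-1,0,0,0,0,25]]]'
python3 -m crank '[[[-0.3,-1,0,0,0,0,25],[-0.3,-1,0,0,0,0,25],[-0.3,-1,0,0,0,0,25],[-0.3,-1,0,0,0,0,25],[-0.3,-1,0,0,0,0,25],[-0.3,-0.9,0,0,0,0,25],[-0.3,-0.8,0,0,0,0,25],[-0.14,-0.6,0,0,0,0,25]]]'
python3 -m crank '[[[0,-0.3,0,0,0,0,25],[0,-0.06,0.2,0,0,0,25],[0,0,0.4,0,0,0,25],[0,0,0.5,0,0,0,25],[0,0,0.4,0,0,0,25],[0,0,0.3,0,0,0,25],[0,0,0.1,0,0,0,25],[0,0,0,0,0,0,25]]]'
```

```text
time_s: 27.75
eef_pos: [623.4, 186.5, 227.1]
ee_rot: [0.0, 1.0, -0.0, -0.001]
force: [-0.1, 0.3, -1.8]
grip_width: 0.454
grip_force: 40.5
time_s: 28.55
eef_pos: [566.5, 370.0, 227.3]
ee_rot: [0.0, 1.0, 0.001, -0.001]
force: [0.2, -0.2, -1.8]
grip_width: 0.458
grip_force: 40.5
time_s: 29.35
eef_pos: [568.0, 376.8, 180.7]
ee_rot: [0.0, 1.0, -0.0, -0.0]
force: [-0.4, -0.6, -1.1]
grip_width: 0.456
grip_force: 40.5
```

```bash
python3 -m crank '[[[0.1,0,0.05,0,0,0,25],[0.15,0,0.1,0,0,0,25],[0.06,0,0.15,0,0,0,25],[0,0,0.12,0,0,0,25],[0,0,0.05,0,0,0,25],[0,0,0,0,0,0,25],[0,0,0,0,0,0,25],[0,0,0,0,0,0,25]]]'
```

```text
time_s: 30.15
eef_pos: [575.8, 377.0, 169.5]
ee_rot: [-0.0, 1.0, -0.0, 0.0]
force: [0.4, -0.4, -1.9]
grip_width: 0.453
grip_force: 40.5
```

```bash
python3 -m crank '[[[0,0,0.03,0,0,0,25],[0,0,0.03,0,0,0,25],[0,0,0.03,0,0,0,25],[0,0,0.03,0,0,0,25],[0,0,0.02,0,0,0,25],[0,0,0.01,0,0,0,25],[0,0,0,0,0,0,25],[0,0,0,0,0,0,25]]]'
```

```text
time_s: 30.95
eef_pos: [576.1, 376.9, 166.6]
ee_rot: [-0.0, 1.0, -0.0, 0.001]
force: [0.1, -1.3, 5.0]
grip_width: 0.454
grip_force: 41.0
```

```bash
python3 -m crank '[[[0,0,0,0,0,0,30],[0,0,0,0,0,0,36],[0,0,0,0,0,0,40],[0,0,0,0,0,0,44],[0,0,0,0,0,0,55],[0,0,0,0,0,0,70],[0,0,0,0,0,0,85],[0,0,0,0,0,0,85]]]' 
python3 -m crank '[[[0,0,0,0,0,0,85],[0,0,-0.4,0,0,0,85],[0,0,-0.8,0,0,0,85],[0,0,-1,0,0,0,85],[0,0,-1,0,0,0,85],[0,0.5,-0.6,0,0,0,85],[0,1,-0.2,0,0,0,85],[0,1,0,0,0,0,85]]]' 
python3 -m crank '[[[0,1,0,0,0,0,85],[0,1,0,0,0,0,85],[0,1,0,0,0,0,85],[0,1,0,0,0,0,85],[0,1,0,0,0,0,85],[0,1,0,0,0,0,85],[0,1,0,0,0,0,85],[0,1,0,0,0,0,85]]]' 
python3 -m crank '[[[0,1,0,0,0,0,85],[0,1,0,0,0,0,85],[0,1,0,0,0,0,85],[0,1,0,0,0,0,85],[0,1,0,0,0,0,85],[0,1,0,0,0,0,85],[0,1,0,0,0,0,85],[0,1,0,0,0,0,85]]]' 
python3 -m crank '[[[0,1,0,0,0,0,85],[-0.2,1,0,0,0,0,85],[-0.2,1,0,0,0,0,85],[-0.2,1,0,0,0,0,85],[-0.2,1,0,0,0,0,85],[-0.1,1,0,0,0,0,85],[0,1,0,0,0,0,85],[0,1,0,0,0,0,85]]]' 
python3 -m crank '[[[0,0.9,0,0,0,0,85],[0,0.7,0,0,0,0,85],[0,0.5,0.2,0,0,0,85],[0,0.3,0.5,0,0,0,85],[0,0,0.8,0,0,0,85],[0,0,0.8,0,0,0,85],[0,0,0.5,0,0,0,85],[0,0,0.1,0,0,0,85]]]' 
python3 -c "
from h import *
s=capture('side')[90:340,230:430]
cv2.imwrite('pics/c8.png',cv2.resize(s,(480,600)))"
```

```text
time_s: 31.75
eef_pos: [575.8, 377.0, 165.5]
ee_rot: [-0.0, 1.0, -0.0, -0.0]
force: [0.2, 0.6, 0.1]
grip_width: 0.995
grip_force: 0.0
time_s: 32.55
eef_pos: [575.8, 313.1, 266.7]
ee_rot: [-0.0, 1.0, 0.0, 0.001]
force: [0.4, -0.3, -0.5]
grip_width: 1.0
grip_force: 0.0
time_s: 33.35
eef_pos: [575.3, 112.6, 265.8]
ee_rot: [0.0, 1.0, -0.0, -0.0]
force: [0.2, -0.1, -0.2]
grip_width: 0.993
grip_force: 0.0
time_s: 34.15
eef_pos: [575.1, -87.2, 265.7]
ee_rot: [0.0, 1.0, -0.0, -0.0]
force: [-1.2, 0.4, -0.3]
grip_width: 0.999
grip_force: 0.0
time_s: 34.95
eef_pos: [552.3, -287.0, 265.8]
ee_rot: [0.0, 1.0, -0.0, -0.0]
force: [-0.1, 0.3, -0.2]
grip_width: 0.997
grip_force: 0.0
time_s: 35.75
eef_pos: [552.7, -344.9, 191.0]
ee_rot: [-0.001, 1.0, 0.0, -0.001]
force: [-0.0, -0.3, -0.6]
grip_width: 0.995
grip_force: 0.0
```

View pics/c8.png

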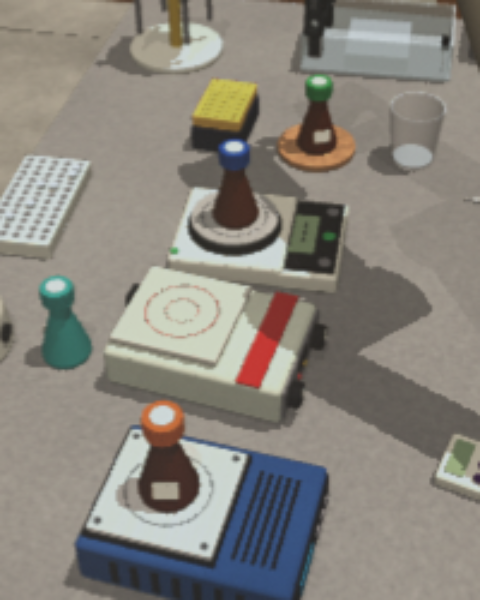

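Orange stands upright in the middle of the cooling plate (crop (168,490)), blue is on the pan, and green is parked. The hotplate is empty, with its ring centre at crop (182,311). Fetch green.

```bash
python3 -c "
from h import *
print(onz('side',305.6,219.4,80))"
python3 -m crank '[[[0.03,0.35,0,0,0,0,85],[0,0.3,0.1,0,0,0,85],[0,0,0.4,0,0,0,85],[0,0,0.7,0,0,0,85],[0,0,0.8,0,0,0,85],[0,0,0.8,0,0,0,85],[0,0,0.6,0,0,0,85],[0,0,0.3,0,0,0,85]]]' 40
python3 -m crank '[[[0,0,0.04,0,0,0,85],[0,0,0,0,0,0,85],[0,0,0,0,0,0,60],[0,0,0,0,0,0,46],[0,0,0,0,0,0,42],[0,0,0,0,0,0,36],[0,0,0,0,0,0,25],[0,0,0,0,0,0,25]]]' 40
```

```text
[635.64781343 118.31109813]
time_s: 36.6
eef_pos: [553.6, -361.5, 98.8]
ee_rot: [-0.001, 1.0, -0.0, -0.001]
force: [0.3, -1.0, 0.2]
grip_width: 0.994
grip_force: 0.0
time_s: 37.4
eef_pos: [554.2, -362.1, 100.1]
ee_rot: [0.0, 1.0, -0.0, 0.0]
force: [-0.3, -0.7, 4.7]
grip_width: 0.453
grip_force: 40.4
```

```bash
python3 -m crank '[[[0,0,-0.3,0,0,0,25],[0,0,-0.6,0,0,0,25],[0,0,-0.9,0,0,0,25],[0,0,-1,0,0,0,25],[0,0,-1,0,0,0,25],[0,0,-1,0,0,0,25],[0,0,-1,0,0,0,25],[0,0,-1,0,0,0,25]]]'
python3 -m crank '[[[0,-0.2,-0.8,0,0,0,25],[0,-0.4,-0.4,0,0,0,25],[0.1,-0.7,0,0,0,0,25],[0.2,-1,0,0,0,0,25],[0.2,-1,0,0,0,0,25],[0.2,-1,0,0,0,0,25],[0.2,-1,0,0,0,0,25],[0.2,-1,0,0,0,0,25]]]'
python3 -m crank '[[[0.2,-1,0,0,0,0,25],[0.2,-1,0,0,0,0,25],[0.2,-1,0,0,0,0,25],[0.2,-1,0,0,0,0,25],[0.2,-1,0,0,0,0,25],[0.2,-1,0,0,0,0,25],[0.2,-1,0,0,0,0,25],[0.2,-1,0,0,0,0,25]]]'
python3 -m crank '[[[0.2,-1,0,0,0,0,25],[0.2,-1,0,0,0,0,25],[0.1,-1,0,0,0,0,25],[0.06,-0.8,0,0,0,0,25],[0,-0.6,0,0,0,0,25],[0,-0.4,0,0,0,0,25],[0,-0.1,0.1,0,0,0,25],[0,0,0.1,0,0,0,25]]]'
```

```text
time_s: 38.2
eef_pos: [553.8, -361.5, 271.5]
ee_rot: [0.0, 1.0, 0.0, 0.0]
force: [-0.1, -0.3, -2.7]
grip_width: 0.457
grip_force: 40.6
time_s: 39.0
eef_pos: [581.3, -202.5, 299.4]
ee_rot: [-0.0, 1.0, 0.0, -0.0]
force: [-0.2, -0.0, -2.6]
grip_width: 0.455
grip_force: 40.8
time_s: 39.8
eef_pos: [621.1, -2.7, 299.4]
ee_rot: [-0.0, 1.0, 0.0, -0.0]
force: [-0.5, -1.1, -1.9]
grip_width: 0.456
grip_force: 40.8
time_s: 40.6
eef_pos: [635.4, 118.0, 294.3]
ee_rot: [0.0, 1.0, -0.0, -0.0]
force: [-0.3, 0.9, -2.0]
grip_width: 0.455
grip_force: 40.7
```

Centred over the hotplate. I descend about 123 mm to 171.

```bash
python3 -m crank '[[[0.01,-0.03,0.3,0,0,0,25],[0,0,0.6,0,0,0,25],[0,0,0.8,0,0,0,25],[0,0,0.9,0,0,0,25],[0,0,0.8,0,0,0,25],[0,0,0.6,0,0,0,25],[0,0,0.3,0,0,0,25],[0,0,0.1,0,0,0,25]]]'
python3 -m crank '[[[0,0,0.1,0,0,0,25],[0,0,0.1,0,0,0,25],[0,0,0.1,0,0,0,25],[0,0,0.08,0,0,0,25],[0,0,0.05,0,0,0,25],[0,0,0,0,0,0,25],[0,0,0,0,0,0,25],[0,0,0,0,0,0,25]]]'
```

```text
time_s: 41.4
eef_pos: [635.6, 118.4, 183.6]
ee_rot: [0.0, 1.0, -0.0, -0.001]
force: [-0.3, 0.1, -1.3]
grip_width: 0.451
grip_force: 40.7
time_s: 42.2
eef_pos: [635.9, 118.9, 173.9]
ee_rot: [-0.0, 1.0, -0.0, 0.0]
force: [0.3, 0.2, -2.9]
grip_width: 0.455
grip_force: 40.7
```

```bash
python3 -m crank '[[[0,0,0.04,0,0,0,25],[0,0,0.04,0,0,0,25],[0,0,0.04,0,0,0,25],[0,0,0.03,0,0,0,25],[0,0,0.03,0,0,0,25],[0,0,0.03,0,0,0,25],[0,0,0.02,0,0,0,25],[0,0,0,0,0,0,25]]]'
```

```text
time_s: 43.0
eef_pos: [635.8, 118.9, 168.2]
ee_rot: [0.0, 1.0, -0.0, 0.0]
force: [0.2, 0.3, 0.3]
grip_width: 0.453
grip_force: 41.0
```

Force has gone from -2.9 to +0.3 N, so it is just touching. I go 0.5–1 mm lower, release and retreat.

```bash
python3 -m crank '[[[0,0,0.02,0,0,0,25],[0,0,0.01,0,0,0,25],[0,0,0,0,0,0,25],[0,0,0,0,0,0,30],[0,0,0,0,0,0,36],[0,0,0,0,0,0,40],[0,0,0,0,0,0,46],[0,0,0,0,0,0,60]]]'
python3 -m crank '[[[0,0,0,0,0,0,75],[0,0,0,0,0,0,85],[0,0,0,0,0,0,85],[0,0,0,0,0,0,85],[0,0,-0.4,0,0,0,85],[0,0,-0.8,0,0,0,85],[0,0,-1,0,0,0,85],[0,0,-1,0,0,0,85]]]'
python3 -m crank '[[[0,0,-1,0,0,0,85],[0,0,-1,0,0,0,85],[-1,0,-0.5,0,0,0,85],[-1,0,0,0,0,0,85],[-1,0,0,0,0,0,85],[-1,0,0,0,0,0,85],[-1,0,0,0,0,0,85],[-1,0,0,0,0,0,85]]]'
python3 -m crank '[[[-1,0,0,0,0,0,85],[-1,0,0,0,0,0,85],[-0.5,0,0,0,0,0,85],[0,0,0,0,0,0,85],[0,0,0,0,0,0,85],[0,0,0,0,0,0,85],[0,0,0,0,0,0,85],[0,0,0,0,0,0,85]]]'
python3 -c "
from meas import *
t=capture('top');s=capture('side')
for n,b,z in (('orange',(185,190,230,225),189),('green',(270,175,305,205),189),('blue',(340,180,375,210),169)):
    try: print(n,onz('top',*cap(t,'top',n,b)[:2],z))
    except Exception as e: print(n,e)
cv2.imwrite('pics/c9.png',cv2.resize(s[90:340,230:430],(480,600)))"
```

```text
time_s: 43.8
eef_pos: [635.7, 119.0, 167.0]
ee_rot: [-0.0, 1.0, -0.0, -0.0]
force: [-0.7, -1.0, 0.8]
grip_width: 0.69
grip_force: 0.0
time_s: 44.6
eef_pos: [635.7, 118.9, 249.1]
ee_rot: [-0.0, 1.0, -0.0, 0.0]
force: [0.5, 0.9, 1.1]
grip_width: 0.997
grip_force: 0.0
time_s: 45.4
eef_pos: [484.7, 118.9, 310.7]
ee_rot: [-0.0, 1.0, -0.0, 0.001]
force: [0.9, 0.2, 0.2]
grip_width: 0.995
grip_force: 0.0
time_s: 46.2
eef_pos: [423.6, 118.9, 309.6]
ee_rot: [-0.0, 1.0, -0.0, -0.0]
force: [0.5, -0.4, 0.2]
grip_width: 0.993
grip_force: 0.0
orange [575.53046881 375.7278253 ]
green [634.62448642 119.76692825]
blue [621.73688802 -98.76385986]
```

View pics/c9.png

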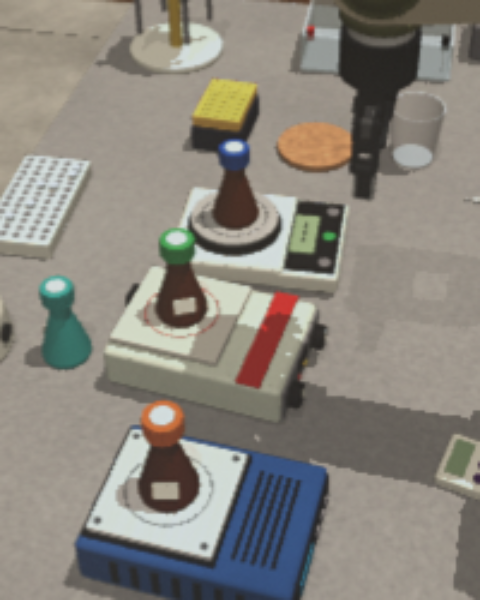

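All three stand upright and centred: green at crop (181,310) on the hotplate, orange at (168,490) on the cooling plate, blue at (235,215) on the pan. Each cap measures within about 2 mm of its centre, and the robot is clear.

```bash
python3 -c "
from rig import *
print(finish_job())"
```

```text
the job is handed in; nothing more can be done
None
```

The job is handed in with no verdict returned: orange is on the cooling plate, blue on the balance and green on the hotplate, each upright, released and measured within about 2 mm of centre at 46 s, with the beaker and tip box undisturbed.

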